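# Turn the stamping block face up on the cork pad

## Robot

A 6-joint arm with a two-finger parallel gripper is mounted at the origin on a cart in front of the work surface, level with it; the furniture and walls round the work are solid. World frame = base frame: x ahead of the robot, y to its left, z up, the work surface at z = 0. Lengths are in m, angles in rad, forces in N, time in s.
With the tool pointing down it reaches from about 0.225 to 0.875 m from the base axis. Payload 3.4 kg.
Tool frame: the origin (TCP) lies midway between the tips of the shut fingers; the grasp point (between the pads) lies 19 mm behind it (pinch_z is the distance from the TCP to the grasp point, in m); z points along the fingers, y is the line along which they close (so a half turn about z gives the same grasp; the last joint's range is limited). The gripper opens to 85 mm and grips with 20 to 120 N. Pads are 22 mm wide; open, the fingers measure 114 mm over their backs; the gripper's body (76 mm by 85 mm) begins 54 mm behind the grasp point. The pads swing forward as they close: fully open they stand 13 mm farther back than shut.
Start: joints at [0.979, 0.276, 1.505, -0, 1.361, -0.121], TCP at [0.261, 0.512, 0.231] pointing down, gripper open.
Joint ranges: [-2.89, 2.89], [-0.75, 2.08], [0.22, 2.7], [-1.18, 4.32], [0.11, 2.71], [-2.7, 2.7]. Speed limits (rad/s): [2.57, 2.57, 3.14, 3.14, 3.14, 3.14].

## Interface

Orientations are given as a unit quaternion [w, x, y, z].
In Python, from rig import get_state, get_image, sign_off, pinch_z gives the robot as it stands.
- The arm moves only by the tool send_rows, never from a script. Its argument "steps" is one flat list of numbers, 5 for each row, row after row: the gripper's target within -1 to 1 (fully open at 1, half-way at 0, shut at -1), then the shift along the tool's x, y, z in cm, then the turn about the tool's z in degrees. In form: [gripper, x, y, z, roll, gripper, x, y, z, roll, ...]. A call has 1 to 12 rows; each row shifts and turns the commanded pose from where the row before left it, along the tool's axes as they then stand; what a row does not reach is not made up. A row lasts 1/10 s, in which the tool goes at most 50 mm and 8.59 degrees, less where a joint would pass 70% of its speed; a pose out of reach is approached as far as the arm can. A call is refused whole if a number of a shift passes 5 or a number of a turn 8.59, either way. A call with a gripper value outside its range is refused whole. The fingers move at their own pace and stop on an object; "newtons" is the grip in N (left out, the last holds). Time passes only in rows, so rows that do not move let the fingers close. It gives the time, the measured TCP pose, the force, the opening and the grip force at its end, in the units of the state.
- get_state(): the state, without advancing time (a new reading comes with each control period).
- get_image(name): name is "scene" or "top" or "wrist"; returns a dict with "color" (480x640x3 uint8, red, green, blue), "mtx" (3x3 intrinsics, pixels), "k1" (the pictures are not rectified: a ray, as slopes to the right and down, at radius r is drawn at 1 + k1 r^2 times it, then the intrinsics apply), "T" (4x4, takes a point from camera to world coordinates); the wrist camera has in their place "mount" (4x4, takes a point from camera to tool coordinates, whose origin is the TCP and whose axes are the flange's). Camera axes: x right, y down, z forward; pixel columns grow to the right and rows downward; lengths in m; the calibration is good to about 2 mm. A picture is of the moment at which its call begins: read the wrist's pose just before it. There is no depth.
- sign_off(): hands the job in; it is judged then, once.
The state is a dict: "clock": time; "qpos": joint angles; "qd": joint speeds; "effort": joint torques, N m; "position": TCP position; "ee_rot": TCP orientation; "contact_force": force on the tool from outside, world axes, zero at the start; "moment": the same for the moment, N m; "width": finger opening in m; "gripper_force": force on a finger pad.
Only numpy, scipy, OpenCV 4.12 (cv2) and the standard library are available. Lean on these libraries where they do the work, as an engineer would, in place of code of your own. Each camera call takes 0.05 s, during which the arm holds its last target. There are 200 camera calls.

## Task

One of the two wooden stamping blocks has been put down on its face, so that the red disc on its back shows. Take that block by its roller handle, turn it over so that its brass studs face up, and leave it lying flat on the cork pad, centred and square with the pad's edges (the handle may stick out over any side). Do not shift the other block, which already lies studs up.

Things in the scene. Friction and masses are not known exactly. Their poses are not given: they have to be found in the camera images.
- stamp_center (a point): Centre, half-way up, of the upside-down block: wood, 80 x 80 x 24 mm, about 0.2 kg with handle. Its z axis points out of the face with rows of brass studs on black (straight down at the start); its plain back with a red disc 48 mm across shows on top. Its x axis points from handle to block. Two steel arms (14 mm thick, 60 mm apart inside) stick out 58 mm from its -x side and carry the handle.
- stamp_grip (a point): Middle of that block's handle: a black roller along the block's y, 14 mm across, 56 mm long, 85 mm from the block's centre towards -x, at mid-thickness (12 mm above the table at the start); 38 mm free between roller and block. It turns freely: pinched across and lifted, the block hangs below it, far edge 125 mm under its axis; stood on that edge, it can be laid to either side. Axes: the block's.
- twin_center (a point): Centre, half-way up, of the second block, alike in all but its pose: it already lies with the brass studs up (z axis up) and is to stay where it is.
- pad_center (a point): Centre of the top face of the cork pad, a square 130 x 130 mm, 4 mm thick, fixed on the table, with a small brass tack in each corner. Its x and y axes run along its sides, z is up.
Not all that is in view belongs to the job. What is shaped like the part that bears stamp_center but purple is not meant.

How it is judged:
By the outcome, as a careful person would: the job done as asked, in the order asked, and still so for the second after the job is handed in, with the robot touching nothing.
It also fails if it takes over 56 s, if anything falls off the work surface, if the arm or the gripper's body presses on something with over 40 N, if the wrist force passes 120 N, or if a joint passes its speed limit or range.

## Working session

There is one attempt and no reset: what is moved stays moved. The work goes in short steps, Python scripts to look and compute and a tool call to move; the robot and the scene stay as the last step left them, time stands still between calls to the robot, and variables do not carry over. Pictures are saved under pics/ and viewed, at most 10 in all, crops included, and the job is handed in when it is done.

Besides the shell and the picture viewer there is one more tool, called after ">>>" as a command line: name --argument value ..., lists and objects as JSON in quotes. send_rows: Moves the arm, as the interface text tells. Its arguments: {"type":"object","properties":{"steps":{"type":"array"},"newtons":{"type":"number"}},"required":["steps"]}

```bash
mkdir -p pics; ls
cat > h.py <<'E'
import numpy as np, cv2
from rig import *
def grab(n,f=None):
    s=get_state(); im=get_image(n)
    if f: cv2.imwrite('pics/'+f,im['color'][:,:,::-1])
    if 'T' not in im:
        from scipy.spatial.transform import Rotation as R
        q=s['ee_rot']; M=np.eye(4); M[:3,:3]=R.from_quat([q[1],q[2],q[3],q[0]]).as_matrix(); M[:3,3]=s['position']
        im['T']=M@im['mount']
    return im
def cast(im,px,z):
    px=np.array(px,float).reshape(-1,1,2)
    K=np.array(im['mtx']); d=np.array([im['k1'],0,0,0,0.])
    u=cv2.undistortPoints(px,K,d).reshape(-1,2)
    T=np.array(im['T']); r=np.c_[u,np.ones(len(u))]@T[:3,:3].T
    o=T[:3,3]; return o+r*((z-o[2])/r[:,2])[:,None]
E
python3 - <<'E'
from h import *
print(get_state(),pinch_z)
a=grab('scene');b=grab('top')
cv2.imwrite('pics/top.png',b['color'][:,:,::-1]);cv2.imwrite('pics/scene.png',a['color'][:,:,::-1])
print(a['T'],b['T'],b['mtx'],b['k1'])
E
```

```text
pics
{'clock': 0.0, 'qpos': array([ 9.78995463e-01,  2.76598175e-01,  1.50615388e+00, -5.91607315e-06,
        1.36071375e+00, -1.21002530e-01]), 'qd': array([ 1.12991779e-03, -1.30970102e-04,  1.95770633e-04,  1.47123701e-03,
        9.23439816e-04,  6.39917522e-05]), 'effort': array([-1.23940867e-03, -4.16762531e+01, -2.45797652e+01, -5.43784372e-04,
        1.12820949e-02,  2.31171455e-06]), 'position': array([0.26052097, 0.51198467, 0.23042965]), 'ee_rot': array([-3.24064442e-04,  2.33230458e-01,  9.72421039e-01, -8.78728358e-04]), 'contact_force': array([-0.30319727, -0.14426294, -0.47802543]), 'moment': array([0.01125883, 0.03674018, 0.023231  ]), 'gripper_force': 0.0, 'width': 0.0855443666101397} 0.0187
[[ 0.70430446 -0.3312864   0.62785711 -0.31274774]
 [-0.7098862  -0.32356203  0.62559507 -0.79876899]
 [-0.00410042 -0.8863165  -0.46306183  0.60213642]
 [ 0.          0.          0.          1.        ]] [[ 0.01324368 -0.98130011  0.19202788  0.25558978]
 [-0.99976593 -0.01628109 -0.01424825 -0.02410095]
 [ 0.01710824 -0.19179423 -0.98128603  1.05024919]
 [ 0.          0.          0.          1.        ]] [[492.96721831   0.         321.36909934]
 [  0.         492.96721831 238.65355355]
 [  0.           0.           1.        ]] 0.025397511141066784
```

View pics/top.png

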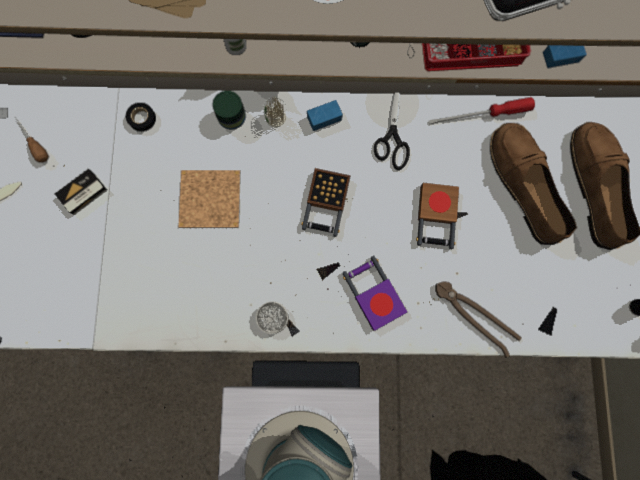

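View pics/scene.png

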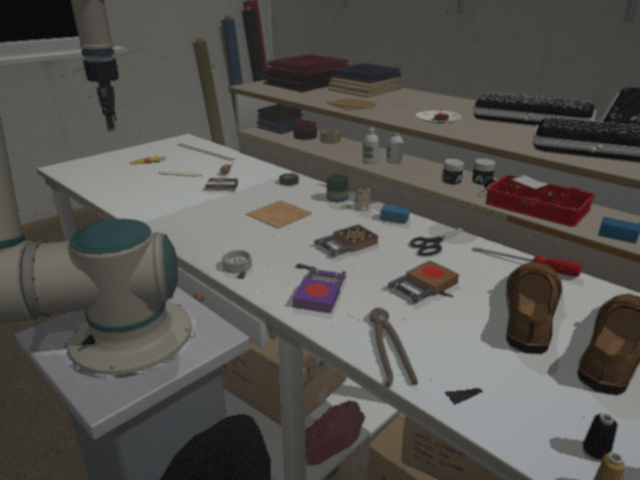

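The top view shows the wooden block with a red disc at (439,202) and its handle at (436,240), the cork pad at (210,198), and the studded twin at (329,187). Things that could be mistaken for the target:
- The purple block with a red disc at (381,304), which is the wrong colour.
- The twin at (329,187), which already has its studs up.

I choose the wooden block at (439,202).

```bash
cat > m.py <<'E'
from h import *
from scipy.spatial.transform import Rotation as R
b=grab('top'); c=b['color']; hsv=cv2.cvtColor(c,cv2.COLOR_RGB2HSV)
def blob(lo,hi,roi):
    m=cv2.inRange(hsv,lo,hi); k=np.zeros_like(m); x0,y0,x1,y1=roi; k[y0:y1,x0:x1]=m[y0:y1,x0:x1]
    k=cv2.morphologyEx(k,cv2.MORPH_CLOSE,np.ones((5,5)))
    return max(cv2.findContours(k,cv2.RETR_EXTERNAL,cv2.CHAIN_APPROX_NONE)[0],key=cv2.contourArea)
def rect(ct,z):
    p=cast(b,ct.reshape(-1,2),z)[:,:2]; return cv2.minAreaRect((p*1000).astype(np.float32))
print('pad',rect(blob((8,60,120),(25,255,255),(160,150,260,250)),.004))
d=rect(blob((0,180,120),(6,255,255),(400,170,480,225)),.024);print('disc',d)
print('wood+disc',rect(blob((0,90,60),(20,255,255),(405,170,475,225)),.024))
print('twin',rect(blob((0,70,40),(20,255,255),(295,155,360,215)),.024))
print('handle px->',cast(b,[[436,240],[421,245],[455,247]],.019))
s=get_state();q=s['ee_rot'];print(R.from_quat([q[1],q[2],q[3],q[0]]).as_matrix().round(3))
cv2.imwrite('pics/crop.png',cv2.resize(c[150:280,380:500,::-1],None,fx=4,fy=4,interpolation=cv2.INTER_CUBIC))
E
python3 m.py
```

```text
pad ((546.378662109375, 207.34091186523438), (128.98902893066406, 129.6114044189453), 1.181221604347229)
disc ((542.5049438476562, -292.9207458496094), (45.59125518798828, 44.58721160888672), 43.73980712890625)
wood+disc ((540.8291015625, -292.28961181640625), (80.27745819091797, 79.50032806396484), 84.36243438720703)
twin ((564.275634765625, -52.25419235229492), (78.61577606201172, 82.754150390625), 78.65327453613281)
handle px-> [[ 0.45852747 -0.28401579  0.019     ]
 [ 0.44713499 -0.25164836  0.019     ]
 [ 0.44399934 -0.32406738  0.019     ]]
[[-0.891  0.454 -0.001]
 [ 0.454  0.891 -0.001]
 [ 0.    -0.001 -1.   ]]
```

View pics/crop.png

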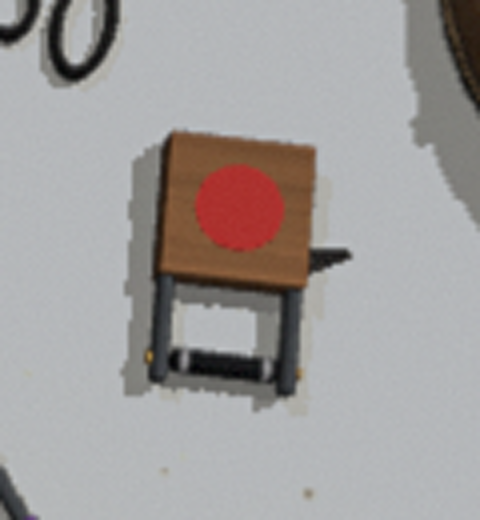

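The crop shows a wooden body, a red disc at crop (240,208), and the black roller between two steel arms at (222,363). That confirms the choice. I'm moving above the handle now.

>>> send_rows --steps '[1, -2.68, -3.1, 0, 0, 1, -2.68, -3.1, 0, 0, 1, -2.68, -3.1, 0, 0, 1, -2.68, -3.1, 0, 0, 1, -2.68, -3.1, 0, 0, 1, -2.68, -3.1, 0, 0, 1, -2.68, -3.1, 0, 0, 1, -2.68, -3.1, 0, 0, 1, -2.68, -3.1, 0, 0, 1, -2.68, -3.1, 0, 0]' --newtons 40

```text
clock: 1.15
position: [0.3589, 0.1131, 0.2313]
ee_rot: [0.0, 0.233, 0.972, 0.0]
contact_force: [1.3, 0.6, 0.8]
width: 0.0854
gripper_force: 0.0
```

>>> send_rows --steps '[1, -2.68, -3.1, 0, 0, 1, -2.68, -3.1, 0, 0, 1, -2.68, -3.1, 0, 0, 1, -2.68, -3.1, 0, 0, 1, -2.68, -3.1, 0, 0, 1, -2.68, -3.1, 0, 0, 1, -2.68, -3.1, 0, 0, 1, -2.68, -3.1, 0, 0, 1, -2.68, -3.1, 0, 0, 1, -2.68, -3.1, 0, 0]'

```text
clock: 2.15
position: [0.4573, -0.2848, 0.231]
ee_rot: [-0.0, 0.233, 0.972, 0.0]
contact_force: [0.8, 0.4, 0.1]
width: 0.0851
gripper_force: 0.0
```

>>> send_rows --steps '[0.5, 0, 0, 1, 7.6, 0.5, 0, 0, 1, 7.6, 0.5, 0, 0, 1, 7.6, 0.5, 0, 0, 1, 7.6, 0.5, 0, 0, 1, 7.6, 0.5, 0, 0, 1, 7.6, 0.5, 0, 0, 1, 7.6, 0.5, 0, 0, 1, 7.6, 0.5, 0, 0, 0, 7.6, 0.5, 0, 0, 0, 0]'

```text
clock: 3.15
position: [0.457, -0.2829, 0.1506]
ee_rot: [-0.001, 0.739, 0.673, -0.0]
contact_force: [-0.6, -0.1, 0.0]
width: 0.0641
gripper_force: 0.0
```

Run:
```python
from h import *
from scipy.spatial.transform import Rotation as R
b=grab('wrist','w1.png'); s=get_state();q=s['ee_rot']
print(R.from_quat([q[1],q[2],q[3],q[0]]).as_matrix().round(3),s['position'],s['width'])
P=np.array([.4565,-.284,.019]); 
Ti=np.linalg.inv(b['T'])
p=cv2.projectPoints(P[None],cv2.Rodrigues(Ti[:3,:3])[0],Ti[:3,3],np.array(b['mtx']),np.array([b['k1'],0,0,0,0.]))[0];print(p)
```

```text
[[ 0.091  0.996 -0.   ]
 [ 0.996 -0.091  0.   ]
 [ 0.    -0.    -1.   ]] [ 0.45720092 -0.28314483  0.15099764] 0.06421922819327566
[[[322.97523707 230.09357685]]]
```

View pics/w1.png

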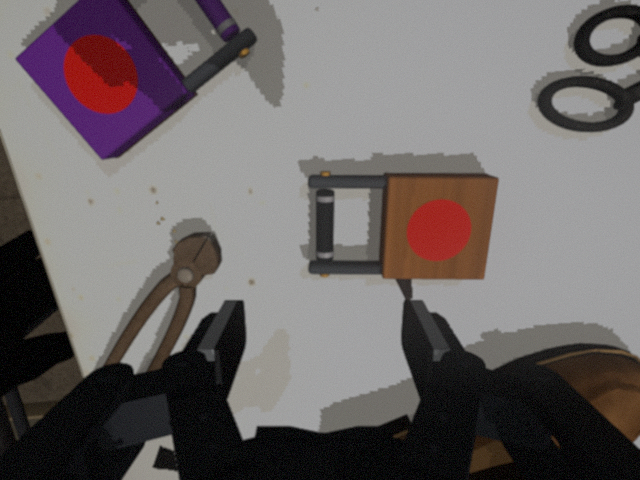

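The wrist view shows the handle roller at (325,225), square to the fingers, with the wooden disc block at (439,230). The prediction was (323,230).

Run:
```python
from h import *
b=grab('wrist'); s=get_state()
X=cast(b,[[325,225],[325,192],[325,258]],.017);D=cast(b,[[439,230],[385,174],[383,277],[497,177],[485,278]],.024);print(X,D)
print((X-s['position'])@b['T'][:3,:3]@np.linalg.inv(b['mount'][:3,:3])*100)
```

```text
[[ 0.45867588 -0.28109942  0.017     ]
 [ 0.46098357 -0.25576045  0.017     ]
 [ 0.45623709 -0.30787613  0.017     ]] [[ 0.5434212  -0.29091557  0.024     ]
 [ 0.50497006 -0.24554341  0.024     ]
 [ 0.50002779 -0.32515646  0.024     ]
 [ 0.58464812 -0.25511351  0.024     ]
 [ 0.57906207 -0.33326361  0.024     ]]
[[ 0.21783396  0.1228973  13.42296401]
 [ 2.76221714  0.12198703 13.42389419]
 [-2.47092073  0.12384396 13.42198106]]
```

>>> send_rows --steps '[-0.1, 0.2, 0.12, 2, 0, -0.1, 0, 0, 2, 0, -0.1, 0, 0, 2, 0, -0.1, 0, 0, 2, 0, -0.1, 0, 0, 2, 0, -0.1, 0, 0, 2, 0, -0.1, 0, 0, 1.5, 0, -0.1, 0, 0, 0.9, 0, -0.1, 0, 0, 0.5, 0, -0.1, 0, 0, 0, 0]'

```text
clock: 4.25
position: [0.4587, -0.2813, 0.0021]
ee_rot: [-0.0, 0.739, 0.673, 0.0]
contact_force: [-0.1, -0.4, -0.2]
width: 0.0385
gripper_force: 0.0
```

>>> send_rows --steps '[-1, 0, 0, 0.1, 0, -1, 0, 0, 0, 0, -1, 0, 0, 0, 0, -1, 0, 0, 0, 0, -1, 0, 0, 0, 0, -1, 0, 0, 0, 0]'

```text
clock: 4.85
position: [0.4589, -0.2816, 0.0015]
ee_rot: [0.0, 0.739, 0.673, 0.0]
contact_force: [-0.2, -0.6, 1.5]
width: 0.0123
gripper_force: 39.4
```

>>> send_rows --steps '[-1, 0, 0.2, -1.6, 0, -1, 0, 0.5, -1.6, 0, -1, 0, 0.7, -1.5, 0, -1, 0, 0.8, -1.4, 0, -1, 0, 1.05, -1.25, 0, -1, 0, 1.2, -1.15, 0, -1, 0, 1.3, -0.95, 0, -1, 0, 1.4, -0.8, 0, -1, 0, 1.5, -0.6, 0, -1, 0, 1.5, -0.6, 0, -1, 0, 1, -1, 0, -1, 0, 0.5, -1.5, 0]' --newtons 60

```text
clock: 6.05
position: [0.5745, -0.2914, 0.1392]
ee_rot: [-0.002, 0.739, 0.673, -0.0]
contact_force: [-0.6, 0.4, -1.4]
width: 0.0115
gripper_force: 59.5
```

>>> send_rows --steps '[-1, 0, 0, -2, 0, -1, 0, 0, -2, 0, -1, 0, 0, -1, 0, -1, 0, 0, 0, 0, -1, 0, 0, 0, 0]'

```text
clock: 6.55
position: [0.5741, -0.2918, 0.1898]
ee_rot: [-0.001, 0.739, 0.673, -0.0]
contact_force: [0.2, -0.2, -2.5]
width: 0.0118
gripper_force: 59.5
```

Run:
```python
from h import *
b=grab('scene'); cv2.imwrite('pics/s2.png',cv2.resize(b['color'][100:400,250:640,::-1],None,fx=2,fy=2))
s=get_state();print(s['position'],s['width'],s['contact_force'],s['moment'])
```

```text
[ 0.57387451 -0.29171459  0.18939316] 0.011428465721081438 [-4.34961276e-01 -5.43760010e-04 -2.02332026e+00] [0.02784986 0.03340362 0.02695126]
```

View pics/s2.png

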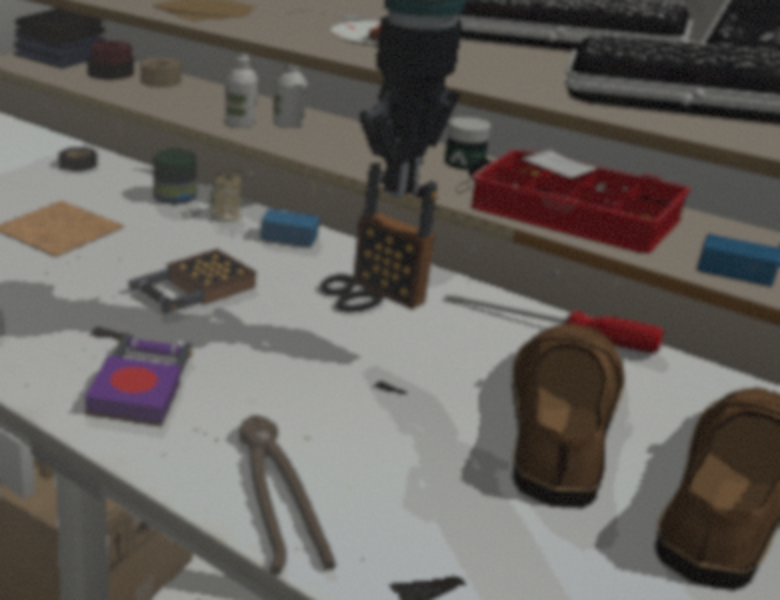

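The block hangs below the fingers with its studs facing the robot, as wanted. I'm carrying it to the pad and turning it about -96.4°.

>>> send_rows --steps '[-1, 2, -0.56, 0, 0, -1, 3.5, -0.56, 0, 0, -1, 4.2, -0.56, 0, 0, -1, 4.2, -0.56, 0, 0, -1, 4.2, -0.56, 0, 0, -1, 4.2, -0.56, 0, 0, -1, 4.2, -0.56, 0, 0, -1, 4.2, -0.56, 0, 0, -1, 4.2, -0.56, 0, 0, -1, 4.2, -0.56, 0, 0, -1, 3.2, -0.56, 0, 0, -1, 2, -0.56, 0, 0]'

```text
clock: 7.8
position: [0.5473, 0.1584, 0.1899]
ee_rot: [-0.001, 0.739, 0.674, -0.0]
contact_force: [0.9, -0.4, -3.2]
width: 0.0116
gripper_force: 59.5
```

>>> send_rows --steps '[-1, 0, 0, 0, -8.03, -1, 0, 0, 0, -8.03, -1, 0, 0, 0, -8.03, -1, 0, 0, 0, -8.03, -1, 0, 0, 0, -8.03, -1, 0, 0, 0, -8.03, -1, 0, 0, 0, -8.03, -1, 0, 0, 0, -8.03, -1, 0, 0, 0, -8.03, -1, 0, 0, 0, -8.03, -1, 0, 0, 0, -8.03, -1, 0, 0, 0, -8.03]'

```text
clock: 9.0
position: [0.5475, 0.1557, 0.1898]
ee_rot: [-0.001, -0.012, 1.0, 0.0]
contact_force: [0.1, -0.2, -1.5]
width: 0.0114
gripper_force: 59.5
```

>>> send_rows --steps '[-1, 0, 0, 2, 0, -1, 0, 0, 2, 0, -1, 0, 0, 0, 0, -1, 0, 0, 0, 0, -1, 0, 0, 0, 0]'

```text
clock: 9.5
position: [0.5496, 0.1555, 0.1516]
ee_rot: [0.001, -0.009, 1.0, 0.0]
contact_force: [0.9, 0.1, -1.3]
width: 0.0116
gripper_force: 59.5
```

Run:
```python
from h import *
from scipy.spatial.transform import Rotation as R
a=grab('top')['color'];b=grab('scene')['color'];w=grab('wrist')['color']
cv2.imwrite('pics/s3.png',np.hstack([cv2.resize(a[100:300,100:300],(400,400)),cv2.resize(b[100:300,200:400],(400,400))])[:,:,::-1])
s=get_state();q=s['ee_rot'];print(s['position'],s['width'],s['contact_force'],s['moment'],R.from_quat([q[1],q[2],q[3],q[0]]).as_matrix().round(3),s['qpos'])
```

```text
[0.54976285 0.15528669 0.15175244] 0.01164726285119588 [-0.85490793  0.4166903  -1.50325822] [-0.01921774 -0.00560453  0.01204667] [[-1.    -0.017  0.002]
 [-0.017  1.     0.   ]
 [-0.002  0.    -1.   ]] [ 1.53416001e-01  3.24417221e-01  1.64030993e+00  1.51253162e-04
  1.17507982e+00 -1.43463879e+00]
```

View pics/s3.png

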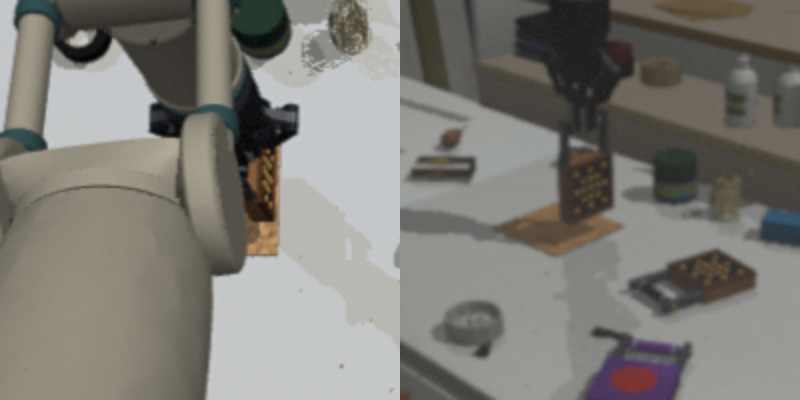

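>>> send_rows --steps '[-1, 0.1, 0, 1.5, 0, -1, 0.1, 0, 1.0, 0, -1, 0, 0, 0.4, 0, -1, 0, 0, 0, 0, -1, 0, 0, 0, 0]'

```text
clock: 10.15
position: [0.5476, 0.1551, 0.1221]
ee_rot: [0.0, -0.009, 1.0, 0.0]
contact_force: [0.7, 0.7, -2.2]
width: 0.0116
gripper_force: 59.5
```

>>> send_rows --steps '[-1, 0, 0, 0.2, 0, -1, 0, 0, 0, 0, -1, 0, 0, 0, 0]'

```text
clock: 10.45
position: [0.5474, 0.1551, 0.12]
ee_rot: [0.0, -0.009, 1.0, 0.0]
contact_force: [0.2, -0.7, -2.4]
width: 0.0115
gripper_force: 59.5
```

>>> send_rows --steps '[-1, 0, 0, 0.2, 0, -1, 0, 0, 0, 0, -1, 0, 0, 0, 0]'

```text
clock: 10.75
position: [0.5478, 0.1551, 0.1192]
ee_rot: [0.001, -0.009, 1.0, 0.0]
contact_force: [-2.4, -1.1, 5.3]
width: 0.0115
gripper_force: 60.3
```

>>> send_rows --steps '[-1, 0, 0.8, 0, 0, -1, 0, 0.84, 0, 0, -1, 0, 0.82, 0.07, 0, -1, 0, 0.82, 0.1, 0, -1, 0, 0.8, 0.18, 0, -1, 0, 0.79, 0.19, 0, -1, 0, 0.77, 0.28, 0, -1, 0, 0.77, 0.3, 0, -1, 0, 0.73, 0.38, 0, -1, 0, 0.72, 0.4, 0, -1, 0, 0.67, 0.47, 0, -1, 0, 0.66, 0.49, 0]'

```text
clock: 11.95
position: [0.5458, 0.2477, 0.0886]
ee_rot: [0.0, -0.009, 1.0, 0.0]
contact_force: [-0.1, 2.6, 2.5]
width: 0.0118
gripper_force: 59.9
```

Run:
```python
from h import *
a=grab('top')['color'];b=grab('scene')['color']
cv2.imwrite('pics/s4.png',np.hstack([cv2.resize(a[100:300,100:300],(400,400)),cv2.resize(b[150:270,230:350],(400,400))])[:,:,::-1])
s=get_state();print(s['position'],s['width'],s['contact_force'],s['moment'])
```

```text
[0.54507421 0.24726934 0.08782326] 0.01117923937366006 [1.34811229 1.44503771 1.30926666] [ 0.27469811 -0.12865655  0.04075313]
```

View pics/s4.png

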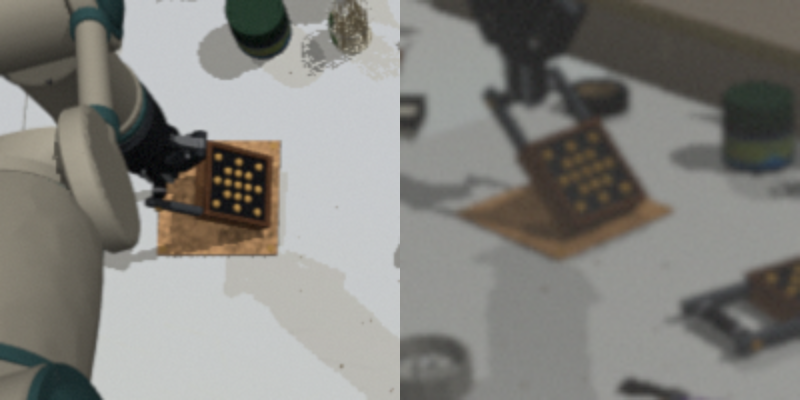

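>>> send_rows --steps '[-1, 0, 0.61, 0.55, 0, -1, 0, 0.59, 0.57, 0, -1, 0, 0.53, 0.62, 0, -1, 0, 0.51, 0.65, 0, -1, 0, 0.45, 0.69, 0, -1, 0, 0.41, 0.71, 0, -1, 0, 0.36, 0.74, 0, -1, 0, 0.31, 0.76, 0, -1, 0, 0.25, 0.78, 0, -1, 0, 0.23, 0.79, 0, -1, 0, 0.15, 0.8, 0, -1, 0, 0.1, 0.5, 0]'

```text
clock: 13.25
position: [0.5448, 0.292, 0.0067]
ee_rot: [-0.0, -0.009, 1.0, -0.0]
contact_force: [-0.3, -1.0, -0.5]
width: 0.0113
gripper_force: 59.6
```

>>> send_rows --steps '[-1, 0, 0, 0, 0, -1, 0, 0, 0, 0]'

```text
clock: 13.45
position: [0.545, 0.292, 0.0076]
ee_rot: [-0.0, -0.009, 1.0, 0.0]
contact_force: [-0.1, -0.0, 0.0]
width: 0.0115
gripper_force: 59.6
```

Run:
```python
from h import *
b=grab('top');a=b['color'];cv2.imwrite('pics/s5.png',cv2.resize(a[120:260,140:340],(800,560))[:,:,::-1])
s=get_state();print(s['position'],s['width'],s['contact_force'],s['moment'])
```

```text
[0.54497859 0.29193064 0.0078174 ] 0.011423124531668834 [-0.0561616   0.11019576 -1.67693341] [-0.07603513  0.05715954 -0.05431503]
```

View pics/s5.png

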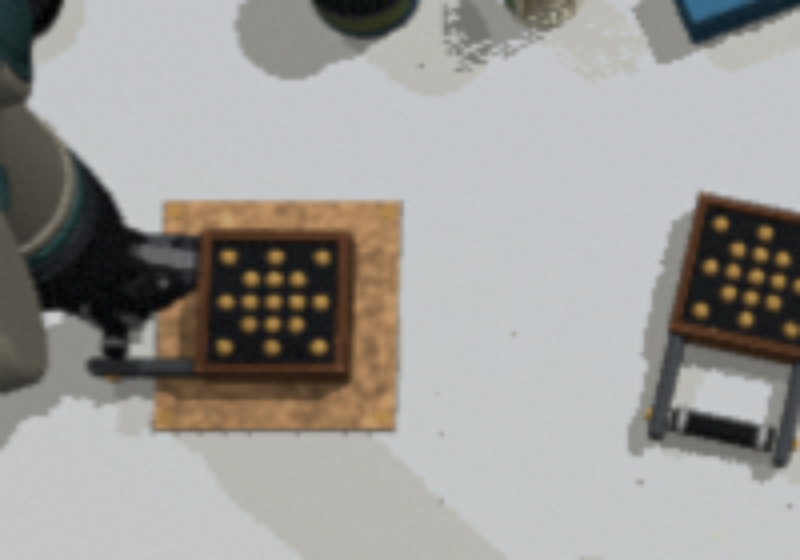

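The studs are up, with the block on the pad: centre stud at crop (275,302), pad spanning about (155–400, 200–430). I'm lowering the last 2 mm and measuring.

>>> send_rows --steps '[-1, 0, 0, 0.2, 0, -1, 0, 0, 0, 0, -1, 0, 0, 0, 0]'

```text
clock: 13.8
position: [0.5452, 0.2922, 0.0061]
ee_rot: [0.0, -0.009, 1.0, 0.0]
contact_force: [-1.0, -0.2, 0.6]
width: 0.0115
gripper_force: 59.8
```

```bash
cat > m2.py <<'E'
from h import *
b=grab('top');c=b['color'];v=c[:,:,0].astype(int)
roi=np.zeros(v.shape,np.uint8); roi[180:214,192:226]=255
hsv=cv2.cvtColor(c,cv2.COLOR_RGB2HSV)
m=cv2.inRange(hsv,(8,90,100),(30,255,255))&roi
n,_,st,ce=cv2.connectedComponentsWithStats(m)
P=cast(b,ce[1:],.030)[:,:2]*1000
P=P[st[1:,4]>=3]; r=cv2.minAreaRect(P.astype(np.float32))
print(len(P),P.round(1).tolist(),'mean',P.mean(0),r)
# dark face
d=cv2.inRange(hsv,(0,0,0),(180,255,70)); d[:178]=0;d[216:]=0;d[:,:192]=0;d[:,228:]=0
d=cv2.morphologyEx(d,cv2.MORPH_CLOSE,np.ones((7,7)))
ct=max(cv2.findContours(d,cv2.RETR_EXTERNAL,2)[0],key=cv2.contourArea)
print('face',cv2.minAreaRect((cast(b,ct.reshape(-1,2),.028)[:,:2]*1000).astype(np.float32)))
s=get_state();print(s['position'],s['width'],s['contact_force'])
E
python3 m2.py
```

```text
17 [[570.5, 230.2], [571.0, 204.6], [571.1, 180.1], [559.2, 217.4], [559.4, 205.0], [559.7, 192.3], [545.7, 229.3], [545.9, 217.0], [546.1, 204.7], [546.4, 192.0], [546.6, 179.3], [533.8, 216.3], [533.7, 204.6], [533.9, 191.9], [521.2, 228.5], [521.7, 203.6], [522.4, 179.7]] mean [546.37135719 204.49178567] ((546.34912109375, 204.46200561523438), (49.35416793823242, 50.40047836303711), 1.1473191976547241)
face ((542.591552734375, 201.71853637695312), (79.60877227783203, 75.75237274169922), 1.0324673652648926)
[0.54517897 0.29217458 0.00606522] 0.011508536862740639 [0.17778259 0.1328246  0.62270912]
```

>>> send_rows --steps '[-1, 0, 0.13, 0, 0, -1, 0, 0.12, 0, 0, -1, 0, 0, 0, 0, -1, 0, 0, 0, 0]'

```text
clock: 14.25
position: [0.545, 0.2944, 0.0056]
ee_rot: [0.0, -0.009, 1.0, -0.0]
contact_force: [-0.1, -0.9, 1.4]
width: 0.0116
gripper_force: 59.7
```

```bash
python3 m2.py
```

```text
18 [[570.5, 232.3], [571.0, 206.8], [571.0, 182.2], [559.2, 219.5], [559.4, 207.2], [559.6, 194.4], [545.6, 231.8], [545.9, 219.1], [546.3, 207.2], [546.5, 194.5], [547.0, 182.0], [533.7, 218.4], [534.0, 206.8], [534.2, 194.1], [521.2, 231.0], [521.6, 206.4], [522.3, 181.8], [510.1, 169.9]] mean [544.39853903 204.74825108] ((540.3059692382812, 201.11512756347656), (61.57246780395508, 61.19612121582031), 1.1480357646942139)
face ((542.5741577148438, 203.10919189453125), (79.6238021850586, 74.14557647705078), 1.032747745513916)
[0.54500319 0.29440365 0.005628  ] 0.011712626694892765 [ 0.78514742 -1.38414513 -0.64221897]
```

Centred to within about 0.5 mm. I'm releasing and retreating.

>>> send_rows --steps '[-0.3, 0, 0, 0, 0, -0.3, 0, 0, 0, 0, -0.2, 0, 0, 0, 0, -0.2, 0, 0, 0, 0, -0.2, 0, 0, -1, 0, -0.2, 0, 0, -2, 0, -0.2, 0, 0, -3, 0, -0.2, 0, 0, -4, 0, -0.2, 0, 0, -4, 0, -0.2, 0, 0, 0, 0]'

```text
clock: 15.3
position: [0.5487, 0.2961, 0.1529]
ee_rot: [0.006, -0.009, 1.0, 0.003]
contact_force: [0.3, 0.9, 0.7]
width: 0.0342
gripper_force: 0.0
```

```bash
python3 m2.py; python3 m.py | grep twin
python3 - <<'E'
from h import *
b=grab('top');a=b['color'];cv2.imwrite('pics/s6.png',cv2.resize(a[120:260,140:340],(800,560))[:,:,::-1])
E
```

```text
17 [[570.2, 232.0], [571.0, 206.8], [571.0, 182.2], [559.2, 219.5], [559.4, 207.2], [559.6, 194.4], [545.6, 231.4], [545.9, 219.1], [546.1, 206.8], [546.3, 194.1], [546.6, 181.4], [533.4, 219.4], [533.7, 206.7], [533.9, 194.0], [521.2, 231.7], [521.7, 206.7], [522.3, 181.8]] mean [546.30140227 206.77052933] ((546.3178100585938, 206.7510528564453), (49.327430725097656, 50.732913970947266), 1.0214816331863403)
face ((542.5543823242188, 203.07411193847656), (79.58301544189453, 74.21501922607422), 1.0327476263046265)
[0.54699219 0.29538809 0.14988792] 0.034333985179173396 [ 0.52391267 -0.11867992 -0.53474939]Traceback (most recent call last):
  File "m.py", line 11, in <module>
    d=rect(blob((0,180,120),(6,255,255),(400,170,480,225)),.024);print('disc',d)
           ~~~~^^^^^^^^^^^^^^^^^^^^^^^^^^^^^^^^^^^^^^^^^^^
  File "m.py", line 7, in blob
    return max(cv2.findContours(k,cv2.RETR_EXTERNAL,cv2.CHAIN_APPROX_NONE)[0],key=cv2.contourArea)
ValueError: max() iterable argument is empty
```

View pics/s6.png

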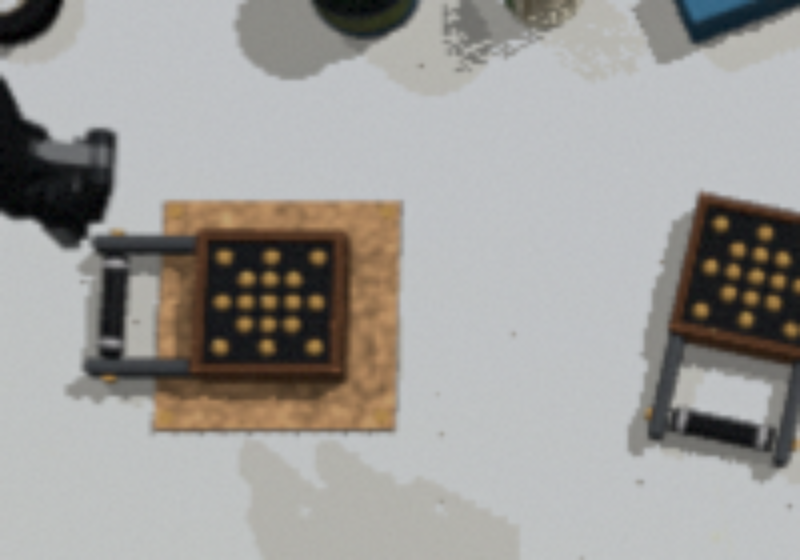

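The block lies flat on the pad with its studs up, and the gripper is clear. The twin is at the same pixels as before. Handing in.

```bash
python3 -c "
from rig import *
print(sign_off())"
```

```text
the job is handed in; nothing more can be done
None
```

I turned the wooden block over and left it flat on the cork pad, studs up; by the top camera it is centred within about 1 mm and square to the pad within about 0.2°. The twin looked unmoved, and I handed the job in with the gripper clear at about 15.5 s; sign-off returned no verdict.

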